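# Inspect a glaze test tile under the loupe

## Task

Slide the blue carriage with the glaze test tile along its rails towards the post until you feel it come fully home against its stop. Then pick up the loupe by its white handle and hold it level, the centre of its lens straight above the brown spot on the tile and the lens at the height of the red collar on the post, not knocking the loupe against the stand or collar and leaving the cups, bowl and brush alone. Finish while still holding the loupe there, still and steady in the gripper: do not put it down.

Things in the scene. Friction and masses are not known exactly. Their poses are not given: they have to be found in the camera images.
- stand: grey inspection stand fixed to the table, base plate 170 x 270 x 12 mm reaching from -70 to +100 mm along its x and from -75 to +195 mm along its y. Origin on the table surface, 72 mm from the post; z up, +x from the origin towards the post, y along the two rails. The steel post (10 mm thick, top 177 mm above the table) stands at x = +72 mm, y = 0
- carriage (a joint): slide of the blue carriage (m): 0 at the stand's +y end, growing as it moves towards the stand's -y; starts between 0 and 0.05. A hard stop (the dark end block), to be felt, ends the travel with the tile beside the post, 40 to 110 mm beyond the start. About 2.5 N of friction, stays where left; 10 N tells the stop. The carriage is 90 mm wide, its top 30 mm above the table
- carriage_knob (a point): middle of the black knob on the carriage: 20 mm diameter, 14 mm tall, on a 14 mm steel stem, fixed upright on the carriage at the stand's +y side of the tile, 70 mm from the spot. This point is 63 mm above the table, the knob's top 70 mm above the table. Grip it from above, any yaw, or push it; axes as the stand's
- tile_mark (a point): brown spot, 9 mm across, at the centre of the sea-green glazed test tile (64 x 64 mm) on the carriage, on its top face, 38 mm above the table; it travels with the carriage; axes as the stand's
- collar_mark (a point): centre of the red collar on the post, at mid-height of the collar (26 mm diameter, 8 mm tall): its height above the table, 90 to 135 mm, is the height for the middle of the lens; axes as the stand's
- loupe: loupe, about 120 g, 196 mm long, lying level on its wooden rest. Origin in the underside of the white handle, at the place to grip it (near the centre of mass); z up through the lens, +x along the handle towards the lens. Handle and brass end: 16 mm wide (y), 16 mm tall (z 0 to 16 mm), from x = -72 to +50 mm; brass lens rim 68 mm diameter, 12 mm tall, centred at x = +90 mm, z = 8 mm
- loupe_lens (a point): centre of the loupe's lens, on its middle plane, 90 mm along the loupe's +x from the grip place and 8 mm above the handle's underside; axes as the loupe's
- rest: wooden loupe rest fixed to the table, base 210 x 75 x 10 mm; origin on the table below the loupe's origin, yaw as the loupe's at the start. It bears the lens rim on a 50 x 50 mm block and the handle's end on a narrow block (x -71 to -53 mm); between them (x -50 to +60 mm) the handle hangs free, its underside 35 mm above the table
- cup_a: white unfired cup, 76 mm wide, 85 mm tall, bystander; origin at the centre of its underside
- cup_b: white unfired cup, 76 mm wide, 85 mm tall, bystander; origin at the centre of its underside
- bowl: pink unfired bowl, 110 mm wide, 50 mm tall, bystander; origin at the centre of its underside
- brush: glaze brush lying on the table, 140 mm long, bystander; x along it towards the bristles
- collar: the red collar itself, fixed on the post; origin at its centre, the same point as collar_mark
Not all that is in view belongs to the job. There is more than one size of the loupe; the one meant has the size given above. Of the things shaped like the rest, the wooden one is meant.

How it is judged:
By the outcome, as a careful person would: the job done as asked, in the order asked, and still so for the second after the job is handed in, while the arm keeps its last pose, push and grip.
It also fails if it takes over 54 s, if anything falls off the work surface, if the arm or the gripper's body presses on something with over 40 N, if the wrist force passes 120 N, or if a joint passes its speed limit or range.

## Robot

A 6-joint arm with a two-finger parallel gripper is mounted at the origin on the work surface. World frame = base frame: x ahead of the robot, y to its left, z up, the work surface at z = 0. Lengths are in m, angles in rad, forces in N, time in s.
With the tool pointing down it reaches from about 0.275 to 0.875 m from the base axis. Payload 12.5 kg.
Tool frame: the origin (TCP) lies on the centre line of the jaws, within the pads' length; the fingertips stand r.finger_overhang ahead of it and the grasp point (between the pads) lies 3 mm ahead of it (r.finger_overhang is the distance from the TCP to the fingertips, in m); z points along the fingers, y is the line along which they close (so a half turn about z gives the same grasp; the last joint's range is limited). The gripper opens to 85 mm and grips with 20 to 120 N. Pads are 22 mm wide; open, the fingers measure 114 mm over their backs; the gripper's body (76 mm by 85 mm) begins 54 mm behind the grasp point. The pads swing forward as they close: fully open they stand 13 mm farther back than shut.
Start: joints at [1.218, 0.351, 1.652, -0, 1.139, -0.085], TCP at [0.146, 0.53, 0.253] pointing down, gripper open.
Joint ranges: [-2.75, 2.75], [-0.79, 2.1], [0.01, 2.65], [-1.57, 4.71], [0.07, 3.14], [-2.87, 2.87]. Speed limits (rad/s): [2.22, 2.22, 2.79, 3.14, 3.14, 3.14].

## Interface

Orientations are given as a unit quaternion [x, y, z, w].
In Python, from cell import r, optics gives the robot as it stands. The module is installed in compiled form; this text tells all that it offers. Calls block until the motion is done:
- r.move_to(position, orientation): joint-space move of the TCP to a pose.
- r.move_linear(position, rot=None, vel=0.15): straight line of the TCP; rot=None keeps the orientation; vel is the mean speed in m/s.
- r.set_joints(angles): joint-space move.
- r.set_gripper(opening, squeeze=None): opening from 0.0 (shut) to 1.0 (fully open); squeeze is the grip in N (None keeps the last); returns when the fingers have stopped.
- r.sleep(seconds).
- r.inverse_kinematics(position, orientation): joint angles nearest the present ones, or None.
- optics.get_image(name): name is "scene" or "top" or "wrist"; returns a dict with "pixels" (400x640x3 uint8, red, green, blue), "depth" (400x640 float32, m along the optical axis (not along the pixel's ray), 0 where there is no reading), "fx", "fy", "cx", "cy" (pixels), "D" ([k1, k2, p1, p2, k3] as OpenCV has them; the pictures are not rectified), "camera_from_world" (4x4, takes a point from world to camera coordinates); the wrist camera has in their place "mount" (4x4, takes a point from camera to tool coordinates, whose origin is the TCP and whose axes are the flange's). Camera axes: x right, y down, z forward; pixel columns grow to the right and rows downward; lengths in m; the calibration is good to about 2 mm. A picture is of the moment at which its call begins: read the wrist's pose just before it.
A pose or a line that the arm cannot do raises r.PlanningError and nothing moves.
- r.hand_in(): hands the job in; it is judged then, once.
Readings, each from a call of its own:
- r.current_t(): time.
- r.current_q(): joint angles.
- r.current_qvel(): joint speeds.
- r.current_effort(): joint torques, N m.
- r.current_tool_pos(): TCP position.
- r.current_ee_rot(): TCP orientation.
- r.current_contact_force(): force on the tool from outside, world axes, zero at the start.
- r.current_torque(): the same for the moment, N m.
- r.current_opening(): opening from 0.0 (shut) to 1.0 (fully open).
- r.current_finger_force(): force on a finger pad.
Only numpy, scipy, OpenCV 4.12 (cv2) and the standard library are available. Lean on these libraries where they do the work, as an engineer would, in place of code of your own. Each camera call takes 0.05 s, during which the arm holds its last target. There are 200 camera calls.

## Working session

There is one attempt and no reset: what is moved stays moved. The work goes in short steps, each a Python script; the robot and the scene stay as the last script left them, time stands still between calls to the robot, and variables do not carry over. Pictures are saved under pics/ and viewed, at most 10 in all, crops included, and the job is handed in when it is done.

```bash
mkdir -p pics; cat > h.py <<'E'
import numpy as np, cv2
from cell import r, optics
from scipy.spatial.transform import Rotation as R
def cam(name):
    p=np.array(r.current_tool_pos()); q=r.current_ee_rot()
    d=optics.get_image(name)
    if name=="wrist":
        T=np.eye(4); T[:3,:3]=R.from_quat(q).as_matrix(); T[:3,3]=p
        d["wfc"]=T@np.array(d["mount"])
    else: d["wfc"]=np.linalg.inv(np.array(d["camera_from_world"]))
    d["K"]=np.array([[d["fx"],0,d["cx"]],[0,d["fy"],d["cy"]],[0,0,1.]])
    return d
def rays(d,uv):
    n=cv2.undistortPoints(np.array(uv,float).reshape(-1,1,2),d["K"],np.array(d["D"],float)).reshape(-1,2)
    return np.c_[n,np.ones(len(n))]
def depthpt(d,uv):
    uv=np.array(uv).reshape(-1,2); z=d["depth"][uv[:,1].astype(int),uv[:,0].astype(int)]
    P=rays(d,uv)*z[:,None]; return P@d["wfc"][:3,:3].T+d["wfc"][:3,3]
def planept(d,uv,z):
    v=rays(d,uv)@d["wfc"][:3,:3].T; o=d["wfc"][:3,3]
    return o+v*((z-o[2])/v[:,2])[:,None]
def cloud(d):
    h,w=d["depth"].shape; u,v=np.meshgrid(np.arange(w),np.arange(h))
    return depthpt(d,np.c_[u.ravel(),v.ravel()]).reshape(h,w,3)
def save(d,f): cv2.imwrite(f,d["pixels"][:,:,::-1])
def down(yaw): # tool z down, tool x at yaw
    return (R.from_euler('z',yaw)*R.from_euler('x',np.pi)).as_quat()
E
python3 - <<'E'
from h import *
import pickle
for n in("top","scene","wrist"):
    d=cam(n); save(d,f"pics/{n}0.png"); pickle.dump(d,open(n+"0.pkl","wb"))
    print(n,d["wfc"].round(3).tolist(),d["fx"])
print(r.current_t(),r.finger_overhang,r.current_ee_rot())
E
```

```text
top [[-0.004, -0.996, 0.084, 0.353], [-1.0, 0.005, 0.012, -0.057], [-0.013, -0.084, -0.996, 1.681], [0.0, 0.0, 0.0, 1.0]] 499.10990693556687
scene [[0.689, 0.531, -0.493, 1.12], [0.724, -0.486, 0.489, -0.694], [0.02, -0.694, -0.72, 1.051], [0.0, 0.0, 0.0, 1.0]] 490.3702199259622
wrist [[0.263, 0.927, 0.267, 0.078], [0.965, -0.253, -0.073, 0.549], [0.0, 0.277, -0.961, 0.374], [0.0, 0.0, 0.0, 1.0]] 352.2252681499456
0.15 0.022 [ 1.33497754e-01  9.91049019e-01 -4.27345703e-04 -9.31287929e-05]
```

View pics/top0.png

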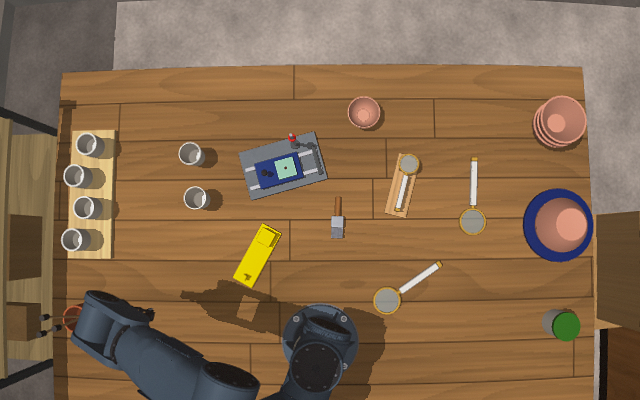

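View pics/scene0.png

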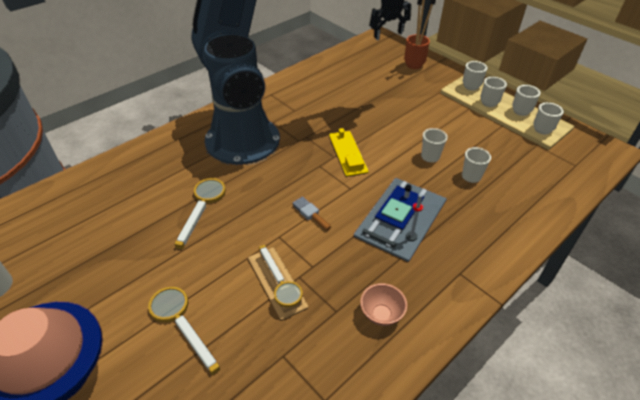

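Top view: the stand is at about (285,165), with the knob near (267,173), the spot near (286,168) and the collar near (292,138). The wooden rest carries the right-size loupe, lens near (409,164) and handle end near (400,209). I'll measure next.

```bash
python3 - <<'E'
from h import *
import pickle
T=pickle.load(open("top0.pkl","rb")); S=pickle.load(open("scene0.pkl","rb"))
a=cv2.resize(T["pixels"][120:210,230:340],None,fx=5,fy=5,interpolation=cv2.INTER_CUBIC)
b=cv2.resize(T["pixels"][145:225,380:425],None,fx=5,fy=5,interpolation=cv2.INTER_CUBIC)
c=np.zeros((450,550+230,3),np.uint8); c[:,:550]=a; c[:400,555:780]=b
cv2.imwrite("pics/crop1.png",c[:,:,::-1])
for d,n in((T,"top"),(S,"scene")):
    X=cloud(d); p=d["pixels"].astype(int); h=cv2.cvtColor(d["pixels"],cv2.COLOR_RGB2HSV).astype(int)
    H,s,v=h[...,0],h[...,1],h[...,2]
    for nm,m in (("red",((H<6)|(H>174))&(s>170)&(v>90)),("tile",(H>60)&(H<95)&(s>30)&(v>120)),("blue",(H>105)&(H<130)&(s>150)&(v>40)),("white",(s<25)&(v>190))):
        k,l,st,ce=cv2.connectedComponentsWithStats(m.astype(np.uint8))
        for i in range(1,k):
            if st[i,4]>12:
                x=X[l==i]; print(n,nm,ce[i].round(1),st[i,4],np.median(x,0).round(3),"zmax",np.percentile(x[:,2],95).round(3))
E
```

```text
top red [292.  138.2] 31 [0.659 0.081 0.134] zmax 0.14
top tile [285.2 167.5] 341 [0.579 0.114 0.037] zmax 0.044
top blue [275.7 171.4] 643 [0.566 0.157 0.029] zmax 0.035
top blue [553.6 225.1] 1558 [ 0.379 -0.743  0.102] zmax 0.107
top white [ 87.1 143.9] 89 [0.661 0.784 0.099] zmax 0.106
top white [196.2 155.7] 49 [0.623 0.405 0.081] zmax 0.087
top white [304.8 152.9] 40 [0.631 0.049 0.018] zmax 0.025
top white [473.5 183. ] 221 [ 0.527 -0.519  0.02 ] zmax 0.027
top white [ 74.7 174.7] 88 [0.555 0.823 0.099] zmax 0.107
top white [249.7 168.7] 24 [0.579 0.237 0.02 ] zmax 0.028
top white [310. 171.] 41 [0.57  0.032 0.019] zmax 0.023
top white [401.7 191.2] 137 [ 0.498 -0.272  0.05 ] zmax 0.056
top white [254.5 186.9] 28 [0.517 0.218 0.018] zmax 0.025
top white [202.5 199.9] 43 [0.475 0.395 0.011] zmax 0.089
top white [ 85.6 207.2] 90 [0.446 0.781 0.101] zmax 0.106
top white [333.6 223.5] 19 [ 0.388 -0.042  0.017] zmax 0.023
top white [ 72.9 239.4] 95 [0.34  0.823 0.099] zmax 0.106
top white [418.5 278. ] 235 [ 0.211 -0.326  0.02 ] zmax 0.027
scene red [417.6 207.6] 34 [0.667 0.076 0.136] zmax 0.141
scene tile [396.3 209.3] 390 [0.58  0.11  0.038] zmax 0.042
scene blue [398.6 206.8] 556 [0.573 0.144 0.03 ] zmax 0.034
scene blue [ 70.3 356.9] 2324 [ 0.455 -0.721  0.103] zmax 0.106
scene white [190.6 220.8] 258 [ 0.214 -0.333  0.022] zmax 0.026
scene white [373.2 225.6] 20 [0.568 0.028 0.021] zmax 0.025
scene white [394.3 234.7] 27 [0.63  0.046 0.02 ] zmax 0.023
scene white [271.6 263.9] 174 [ 0.499 -0.274  0.052] zmax 0.055
scene white [195.3 340.8] 480 [ 0.531 -0.523  0.023] zmax 0.026
```

View pics/crop1.png

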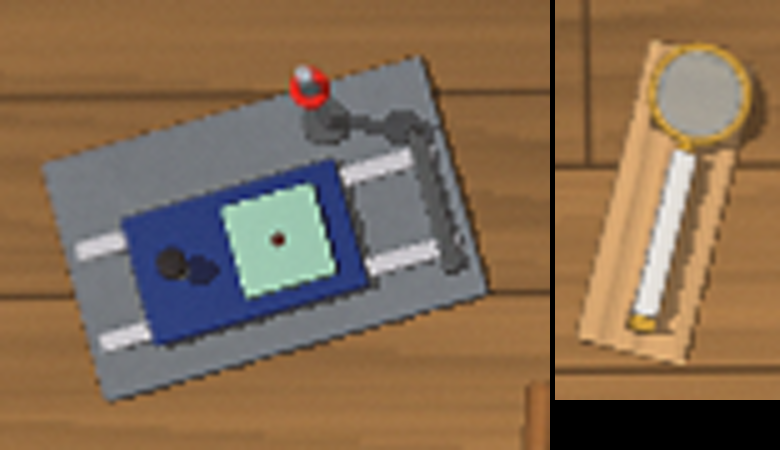

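Crop: the knob is at crop (172,262), the spot at (278,240), and the base plate corners are clear. The loupe on the rest has its lens at crop (700,95) and handle end at (642,322). I'll compute coordinates from these.

```bash
python3 - <<'E'
from h import *
import pickle
T=pickle.load(open("top0.pkl","rb"))
A=lambda u,v:[(u)/5+230-.4,(v)/5+120-.4]
B=lambda u,v:[(u-555)/5+380-.4,(v)/5+145-.4]
c=planept(T,[A(45,162),A(422,57),A(488,292),A(108,400)],.012)
print("corners",c.round(4).tolist())
L=np.array([[-.07+.17,.195],[.1,-.075],[-.07,-.075],[-.07,.195]])
# rigid fit
P=c[:,:2]; a=L-L.mean(0); b=P-P.mean(0)
th=np.arctan2((a[:,0]*b[:,1]-a[:,1]*b[:,0]).sum(),(a*b).sum())
M=np.array([[np.cos(th),-np.sin(th)],[np.sin(th),np.cos(th)]]); t=P.mean(0)-M@L.mean(0)
print("stand",t,th,"res",(L@M.T+t-P).round(4).tolist(),"post",M@[.072,0]+t)
k=planept(T,[A(172,260)],.070)[0]; s=planept(T,[A(278,240)],.038)[0]
for n,p in(("knob",k),("spot",s)): print(n,p,M.T@(p[:2]-t))
l=planept(T,[B(700,95)],.049)[0]; e=planept(T,[B(642,322)],.051)[0]; d=l-e
print("lens",l,"end",e,np.hypot(*d[:2]),"yaw",np.arctan2(d[1],d[0]))
E
```

```text
corners [[0.6378, 0.2755, 0.012], [0.7079, 0.0182, 0.012], [0.5467, -0.0261, 0.012], [0.4751, 0.2304, 0.012]]
stand [0.59334796 0.06264332] 0.2692235123845001 res [[0.0001, 0.0018], [0.0018, -0.0013], [-0.0009, -0.0021], [-0.001, 0.0016]] post [0.66275435 0.08179409]
knob [0.56228648 0.17912458 0.07      ] [0.00103946 0.12054717]
spot [0.57934147 0.11300443 0.038     ] [-0.00010674  0.05227248]
lens [ 0.58895675 -0.29593616  0.049     ] end [ 0.43897572 -0.25484258  0.051     ] 0.15550880818343848 yaw -0.2674286602556625
```

```bash
python3 - <<'E'
from h import *
import pickle
q=down(.269+np.pi)
t0=r.current_t()
r.move_to([.555,.17,.20],q); print(r.current_t()-t0, r.current_q(), r.current_contact_force())
d=cam("wrist"); save(d,"pics/w1.png"); pickle.dump(d,open("w1.pkl","wb"))
E
```

```text
1.975 [ 2.18232536e-01  4.63662322e-01  1.62353649e+00  1.15960991e-04
  1.05431302e+00 -1.62227054e+00] [-0.05065527  0.19104484 -0.29743634]
```

View pics/w1.png

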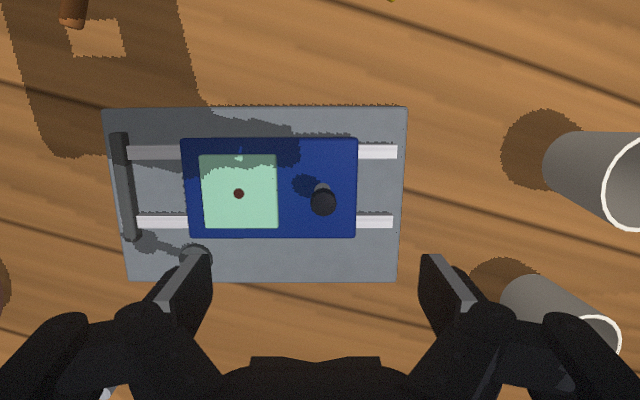

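The wrist view (robot side up) shows the knob at (323,201), the spot at (238,193) and the end block near (122,185). The left finger hides the post.

```bash
python3 - <<'E'
from h import *
import pickle
d=pickle.load(open("w1.pkl","rb")); X=cloud(d); p=d["pixels"].astype(int)
h=cv2.cvtColor(d["pixels"],cv2.COLOR_RGB2HSV).astype(int)
m=(X[...,2]>.062)&(X[...,2]<.078)&(h[...,2]<90); m[:,:290]=0;m[:,360:]=0;m[240:]=0
v,u=np.nonzero(m); print("knobtop",m.sum(),u.mean(),v.mean(),X[m].mean(0),X[m].min(0),X[m].max(0))
m=np.zeros((400,640),bool); m[183:203,228:248]=(h[...,1]>110)[183:203,228:248]&(h[...,0]<15)[183:203,228:248]
v,u=np.nonzero(m); print("spot",m.sum(),u.mean(),v.mean(),planept(d,[[u.mean(),v.mean()]],.038),X[m].mean(0))
c=planept(d,[[104,108],[407,107],[397,281],[127,281]],.012)[:,:2]  # -x-y, -x+y, +x+y, +x-y
L=np.array([[-.07,-.075],[-.07,.195],[.1,.195],[.1,-.075]])
a=L-L.mean(0); b=c-c.mean(0)
th=np.arctan2((a[:,0]*b[:,1]-a[:,1]*b[:,0]).sum(),(a*b).sum())
M=np.array([[np.cos(th),-np.sin(th)],[np.sin(th),np.cos(th)]]); t=c.mean(0)-M@L.mean(0)
print("stand",t,th,(L@M.T+t-c).round(4).tolist())
E
```

```text
knobtop 564 322.5354609929078 202.04964539007094 [0.55961427 0.17868443 0.06959086] [0.55092505 0.16938969 0.06221439] [0.56997445 0.18872224 0.07253053]
spot 60 238.21666666666667 193.33333333333334 [[0.58023144 0.11199642 0.038     ]] [0.57999265 0.11210098 0.03873448]
stand [0.59232083 0.06448423] 0.26990936002952354 [[0.0001, -0.0041], [-0.0021, 0.0025], [0.0017, 0.0011], [0.0002, 0.0005]]
```

```bash
cat > slide.py <<'E'
from h import *
k=np.array([.561,.1795]); th=.2695; u=np.array([np.sin(th),-np.cos(th),0])
r.set_gripper(.75)
r.move_to([*k,.12],down(th+np.pi))
r.move_linear([*k,.064],vel=.08)
r.set_gripper(0,30)
print("grip",r.current_opening(),r.current_finger_force(),r.current_contact_force())
F0=np.array(r.current_contact_force()); p0=np.array(r.current_tool_pos()); print(p0)
r.move_linear(p0+u*.036,vel=.05)
print(np.dot(np.array(r.current_contact_force())-F0,u), r.current_t())
s=.036
for i in range(40):
    s+=.002 if s>.045 else .003
    r.move_linear(p0+u*s,vel=.02)
    f=np.dot(np.array(r.current_contact_force())-F0,u); a=np.dot(np.array(r.current_tool_pos())-p0,u)
    print(round(s,4),round(a,4),round(f,2))
    if f<-14 or s>.085: break
print(r.current_t(),r.current_contact_force())
E
python3 slide.py
```

```text
grip 0.22114624227941576 29.180183708667755 [-0.51118188  0.25358853  3.56430731]
[0.56114926 0.17953016 0.06437242]
3.699766451206358 5.1333
0.039 0.039 0.43
0.042 0.0421 0.38
0.045 0.0453 0.93
0.047 0.0472 0.86
0.049 0.0492 -0.08
0.051 0.0512 -0.51
0.053 0.0515 -13.05
0.055 0.0517 -26.27
7.2833 [-3.60252611 26.65367637  4.77011491]
```

The carriage came home at 51.5 mm: the force jumped from about 0 to 26 N. I'll relax the push, release, rise and look at the spot and collar from behind the post.

```bash
python3 - <<'E'
from h import *
import pickle
th=.2695; u=np.array([np.sin(th),-np.cos(th),0]); ex=np.array([np.cos(th),np.sin(th),0])
p=np.array(r.current_tool_pos()); print(p)
r.move_linear(p-u*.002,vel=.02); print(r.current_contact_force())
r.set_gripper(.6)
p=np.array(r.current_tool_pos()); r.move_linear([p[0],p[1],.12],vel=.15)
d=cam("top"); pickle.dump(d,open("top1.pkl","wb"))
r.move_to([.69,.13,.27],down(th+np.pi)); r.sleep(.3)
d=cam("wrist"); save(d,"pics/w2.png"); pickle.dump(d,open("w2.pkl","wb"))
s=cam("scene"); pickle.dump(s,open("scene1.pkl","wb"))
print(r.current_t())
h=cv2.cvtColor(d["pixels"],cv2.COLOR_RGB2HSV).astype(int); X=cloud(d)
m=((h[...,0]<6)|(h[...,0]>174))&(h[...,1]>170)&(h[...,2]>80)
v,w=np.nonzero(m); print(m.sum(),w.mean(),v.mean(),np.percentile(X[m],[5,25,50,75,95],axis=0))
E
```

```text
[0.57493385 0.12972705 0.06440532]
[0.62036182 4.09366317 3.4567553 ]
9.8667
561 263.37611408199643 137.99286987522282 [[0.65159172 0.07191606 0.13438838]
 [0.65501957 0.07774991 0.13550363]
 [0.65905606 0.08597341 0.13604657]
 [0.66512652 0.09007233 0.13654009]
 [0.67208634 0.09350812 0.13724513]]
```

View pics/w2.png

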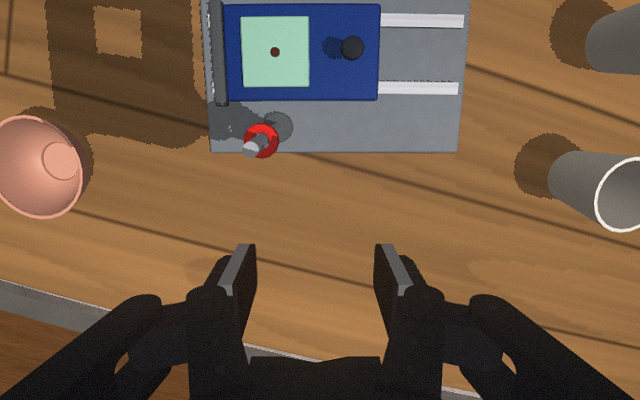

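The carriage is against the end block. The collar ring is at (261,141) with its top at z≈0.136, and the spot is at (275,52). Next I'll check depth bias and refine the spot, collar and loupe from all views.

```bash
python3 - <<'E'
from h import *
import pickle
d=pickle.load(open("w2.pkl","rb")); X=cloud(d)
h=cv2.cvtColor(d["pixels"],cv2.COLOR_RGB2HSV).astype(int)
print("tile z",np.median(X[65:80,255:295,2]),"plate z",np.median(X[115:145,320:440,2]),"blue",np.median(X[20:90,365:375,2]), "table",np.median(X[170:220,150:220,2]))
m=np.zeros(h.shape[:2],bool); sl=np.s_[42:62,265:285]; m[sl]=((h[...,1]>110)&(h[...,0]<15))[sl]
v,u=np.nonzero(m); print("spot",m.sum(),u.mean(),v.mean(),planept(d,[[u.mean(),v.mean()]],.038))
def spotcam(f,box):
    d=pickle.load(open(f,"rb")); x0,x1,y0,y1=box; p=d["pixels"].astype(float)[y0:y1,x0:x1]
    w=np.clip((p[...,0]*0+110)-p[...,1],0,None); yy,xx=np.mgrid[y0:y1,x0:x1]
    return (w*xx).sum()/w.sum(),(w*yy).sum()/w.sum(),d
s=pickle.load(open("scene1.pkl","rb"))
hs=cv2.cvtColor(s["pixels"],cv2.COLOR_RGB2HSV).astype(int); Xs=cloud(s)
m=(hs[...,0]>60)&(hs[...,0]<95)&(hs[...,1]>30)&(hs[...,2]>120)&(np.abs(Xs[...,2]-.038)<.012)
k,l,st,ce=cv2.connectedComponentsWithStats(m.astype(np.uint8)); i=1+np.argmax(st[1:,4]); print("scene tile",st[i],Xs[l==i].mean(0),planept(s,[ce[i]],.038))
m=((hs[...,0]<6)|(hs[...,0]>174))&(hs[...,1]>150)&(hs[...,2]>80)&(Xs[...,2]>.1)&(Xs[...,0]>.6)
v,u=np.nonzero(m); print("scene collar",m.sum(),u.min(),u.max(),v.min(),v.max(),u.mean(),v.mean(),Xs[m].mean(0),np.percentile(Xs[m][:,2],[5,50,95]))
# predicted centre heights: collar silhouette centre -> z at known post xy
o=s["wfc"][:3,3]
for z in (.128,.13,.132,.134): print(z,planept(s,[[(u.min()+u.max())/2,(v.min()+v.max())/2]],z).round(4))
E
```

```text
tile z 0.03805069928762217 plate z 0.012298127139477671 blue 0.03021177492097868 table 0.00018152934393245168
spot 54 274.35185185185185 51.425925925925924 [[0.5929416  0.06454746 0.038     ]]
scene tile [374 209  30  24 418] [0.59371582 0.06281537 0.03790595] [[0.59389351 0.0626096  0.038     ]]
scene collar 32 414 421 204 210 417.25 207.5625 [0.66513852 0.07631871 0.13632508] [0.13368346 0.13660845 0.13891242]
0.128 [[0.6602 0.0854 0.128 ]]
0.13 [[0.6612 0.0837 0.13  ]]
0.132 [[0.6622 0.082  0.132 ]]
0.134 [[0.6632 0.0803 0.134 ]]
```

```bash
python3 - <<'E'
from h import *
import pickle
r.move_to([.56,-.10,.27],down(np.pi)); r.move_to([.50,-.272,.20],down(-.267+np.pi)); r.sleep(.3)
d=cam("wrist"); save(d,"pics/w3.png"); pickle.dump(d,open("w3.pkl","wb")); print(r.current_t())
h=cv2.cvtColor(d["pixels"],cv2.COLOR_RGB2HSV).astype(int); X=cloud(d)
m=(X[...,2]>.042)&(X[...,2]<.062)&(np.hypot(X[...,0]-.52,X[...,1]+.28)<.15)
for nm,mm in(("white",m&(h[...,1]<40)&(h[...,2]>150)&(X[...,0]<.545)),("all",m)):
    x=X[mm]; c=x.mean(0); _,_,V=np.linalg.svd(x[:,:2]-c[:2],full_matrices=False); a=V[0]*np.sign(V[0,0])
    s=(x[:,:2]-c[:2])@a; y=(x[:,:2]-c[:2])@[-a[1],a[0]]
    print(nm,mm.sum(),c,np.arctan2(a[1],a[0]),"along",s.min(),s.max(),"across",y.min(),y.max(),"z",np.median(x[:,2]))
E
```

```text
12.05
white 2510 [ 0.49175177 -0.27056191  0.05094726] -0.26251505923956764 along -0.05025612021471528 0.05655830233934743 across -0.007601453555308566 0.007521324468971687 z 0.05101305475313714
all 7306 [ 0.54686404 -0.28537558  0.04858323] -0.25821705332012074 along -0.11751634141051265 0.07744016132019536 across -0.03288443018688042 0.03302994053054076 z 0.048700378335777256
```

View pics/w3.png

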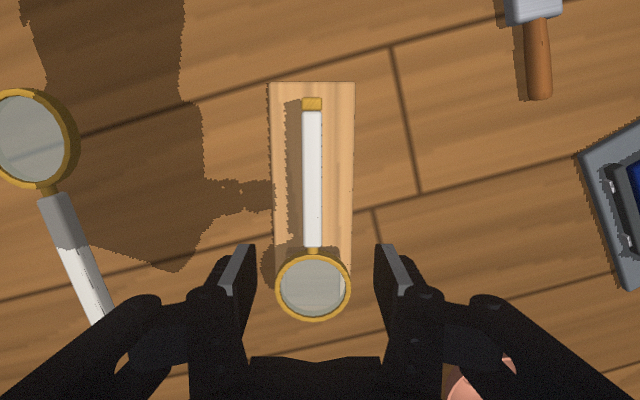

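The loupe on the wooden rest has its lens at (313,288) and handle from (312,100) to (313,250). It measures 195 mm long, so it is the right one. I'll grip and lift.

```bash
python3 - <<'E'
from h import *
import pickle
g=np.array([.5024,-.2735]); q=down(-.262+np.pi)
r.set_gripper(.7)
r.move_linear([*g,.10],rot=q,vel=.12); r.move_linear([*g,.046],vel=.06)
f0=np.array(r.current_contact_force())
r.set_gripper(0,70)
print(r.current_opening(),r.current_finger_force(),f0,r.current_contact_force(),r.current_tool_pos())
r.move_linear([*g,.09],vel=.06); r.move_linear([*g,.22],vel=.12); r.sleep(.2)
print("F",r.current_contact_force(),"M",r.current_torque(),r.current_opening())
d=cam("wrist"); save(d,"pics/w4.png"); pickle.dump(d,open("w4.pkl","wb"))
for n in("top","scene"): pickle.dump(cam(n),open(n+"2.pkl","wb"))
print(r.current_t())
E
```

```text
0.1745970446143937 68.76892805099487 [-0.14061398  0.46338726 -0.82722761] [-1.14752881 -0.14577123  5.78098909] [ 0.50255744 -0.27359711  0.04638487]
F [ 0.23646733 -0.40879212 -0.17524695] M [-0.02887206  0.03108215 -0.00168669] 0.17569591102539134
17.2667
```

View pics/w4.png

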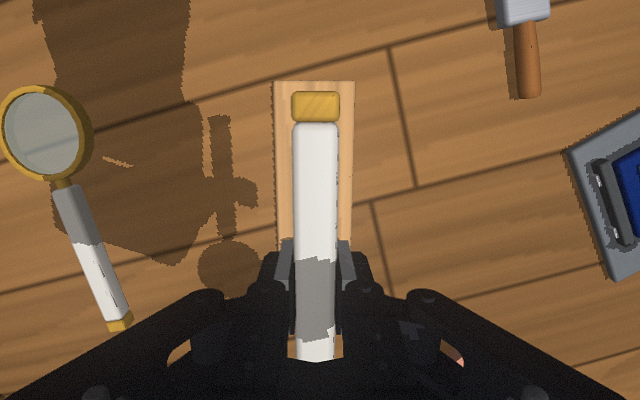

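The loupe is held, with its brass end at (315,106) and the handle centred between the fingers. I'll measure its pose in the hand from depth.

```bash
cat > fit.py <<'E'
from h import *
import pickle
def handle(d,T,q,tag):
    """top face of the handle in tool axes; returns end, slope"""
    h=cv2.cvtColor(d["pixels"],cv2.COLOR_RGB2HSV).astype(int); X=cloud(d)
    P=(X-T)@R.from_quat(q).as_matrix()
    m=(np.abs(P[...,1])<.012)&(np.abs(P[...,2])<.03)&(P[...,0]>.02)&(P[...,0]<.1)
    p=P[m]; k=np.abs(p[:,2]-np.median(p[:,2]))<.004; p=p[k]
    cz=np.polyfit(p[:,0],p[:,2],1)
    xs=np.arange(.025,.065,.004); mid=[np.percentile(p[np.abs(p[:,0]-x)<.002][:,1],[2,98]).mean() for x in xs]
    cy=np.polyfit(xs,mid,1)
    print(tag,len(p),"end x",np.percentile(p[:,0],99.5),"topz at0",cz[1],"slope",cz[0],"y at0",cy[1],"yaw slope",cy[0])
    L=np.array([-.09,np.polyval(cy,-.09),np.polyval(cz,-.09)+.008])
    print("  lens in tool (if grip at x=0)",L.round(4)); return cz,cy
if __name__=="__main__":
    d=pickle.load(open("w4.pkl","rb"))
    handle(d,np.array(r.current_tool_pos()),r.current_ee_rot(),"w4")
    for n in("top","scene"):
        c=pickle.load(open(n+"2.pkl","rb")); X=cloud(c); h=cv2.cvtColor(c["pixels"],cv2.COLOR_RGB2HSV).astype(int)
        e=np.array([.5024,-.2735])+.09*np.array([np.cos(-.262),np.sin(-.262)])
        m=(np.hypot(X[...,0]-e[0],X[...,1]-e[1])<.045)&(X[...,2]>.19)&(X[...,2]<.24)
        x=X[m]; v,u=np.nonzero(m)
        if len(x): print(n,m.sum(),"lens c",e,"obs bbox mid",(x.min(0)+x.max(0))/2,"px mid",planept(c,[[(u.min()+u.max())/2,(v.min()+v.max())/2]],.22),"z",np.percentile(x[:,2],[10,50,90]))
    print(r.current_tool_pos(),r.current_ee_rot())
E
python3 fit.py
```

```text
w4 6948 end x 0.07173310305601542 topz at0 -0.004307592800369683 slope 0.0020607817759012615 y at0 0.0006461944079109507 yaw slope -0.0022781136694389214
  lens in tool (if grip at x=0) [-0.09    0.0009  0.0035]
top 78 lens c [ 0.58932865 -0.29681115] obs bbox mid [ 0.60656874 -0.2953361   0.21968045] px mid [[ 0.60645762 -0.29536652  0.22      ]] z [0.21569298 0.21958375 0.22428647]
scene 741 lens c [ 0.58932865 -0.29681115] obs bbox mid [ 0.58415432 -0.29822909  0.21856224] px mid [[ 0.58833175 -0.29734925  0.22      ]] z [0.21660076 0.22005373 0.22310912]
[ 0.50235774 -0.27346249  0.21978643] [ 1.30618623e-01  9.91432673e-01  7.31925716e-05 -1.56914081e-04]
```

```bash
cat > place.py <<'E'
from fit import *
th=.2695; q=down(th+np.pi); L=np.array([-.09,.0007,.0036])
tgt=np.array([.5933,.0635,.132])-R.from_quat(q).as_matrix()@L
print(tgt)
r.move_to([tgt[0]-.02,tgt[1],.22],q); r.move_linear([tgt[0],tgt[1],.22],vel=.08)
r.move_linear(tgt,vel=.06); r.sleep(.5)
print(r.current_tool_pos(),r.current_contact_force(),r.current_t())
d=cam("wrist"); save(d,"pics/w5.png"); handle(d,np.array(r.current_tool_pos()),r.current_ee_rot(),"w5")
A=[]
for n in("top","scene"):
    c=cam(n); pickle.dump(c,open(n+"3.pkl","wb")); p=c["pixels"]
    x=(slice(100,220),slice(220,340)) if n=="top" else (slice(150,270),slice(330,450))
    A.append(cv2.resize(p[x],None,fx=3.3,fy=3.3,interpolation=cv2.INTER_CUBIC))
cv2.imwrite("pics/fin.png",np.hstack(A)[:,:,::-1])
E
python3 place.py
```

```text
[0.506735   0.03886281 0.1356    ]
[0.50675957 0.03888144 0.13562619] [-0.03586295  0.16527489 -1.27129906] 20.9167
w5 6915 end x 0.07135808257546396 topz at0 -0.00467030344827674 slope 0.0026472849117824696 y at0 0.00039723589768796597 yaw slope 2.9689700566655912e-05
  lens in tool (if grip at x=0) [-0.09    0.0004  0.0031]
```

View pics/fin.png

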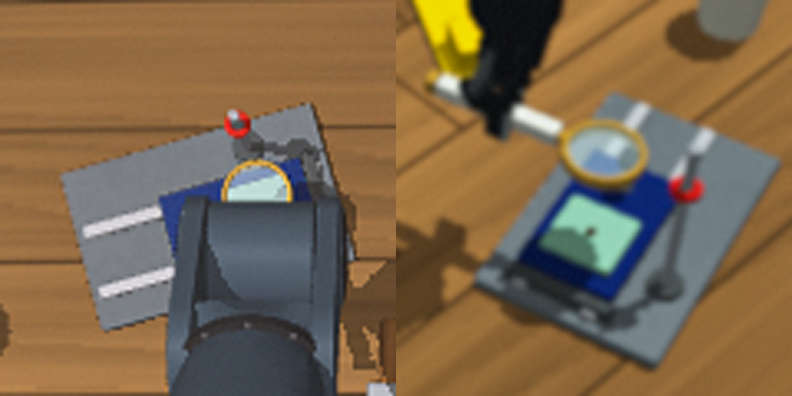

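The loupe is over the tile with its lens at scene crop (604,154). The spot is at (590,231) and the collar at (687,188), with clear space between lens and collar. I'll cross-check numerically before handing in.

```bash
python3 - <<'E'
from h import *
import pickle
s=pickle.load(open("scene3.pkl","rb")); f=lambda u,v:[(u-396)/3.3+330-.35,v/3.3+150-.35]
print("spot",planept(s,[f(590,231)],.038))
h=cv2.cvtColor(s["pixels"],cv2.COLOR_RGB2HSV).astype(int); X=cloud(s)
m=(np.hypot(X[...,0]-.5933,X[...,1]-.0635)<.042)&(X[...,2]>.115)&(X[...,2]<.15)&(X[...,0]>.56)
b=m&(h[...,0]>14)&(h[...,0]<30)&(h[...,1]>120)
v,u=np.nonzero(b); el=cv2.fitEllipse(cv2.convexHull(np.c_[u,v].astype(np.float32)))
print("rim",b.sum(),el,"at .132",planept(s,[el[0]],.132),"z",np.percentile(X[b][:,2],[10,50,90]),np.percentile(X[m][:,2],[10,50,90]))
print(r.current_qvel(),r.current_finger_force())
E
```

```text
spot [[0.59150265 0.0641084  0.038     ]]
rim 125 ((392.1947937011719, 196.2681121826172), (19.5931453704834, 26.208099365234375), 102.70073699951172) at .132 [[0.59225421 0.06294563 0.132     ]] z [0.13259061 0.13727136 0.14012148] [0.13223644 0.13603771 0.13918837]
[ 7.98504243e-04  1.21612590e-03  4.42951880e-05  1.37049327e-03
 -9.59641002e-04 -1.09931626e-03] 68.16681504249573
```

```bash
python3 -c "
from h import *
r.sleep(.3); print(r.current_t(), r.hand_in())"
```

```text
the job is handed in; nothing more can be done
21.3667 None
```

I slid the carriage home until I felt its stop (about 26 N), then handed in at 21.4 s with the loupe gripped and level, its lens within about 1–2 mm of straight above the brown spot and at collar height (0.132 m) by my own measurements.

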